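# Open the counterweighted guard arm and put the tin tier away

### The job

Lift the steel guard arm across the storage bay past its balance point and ease it all the way down onto its stop, so that it rests open by itself: neither let it drop onto the stop nor force it against it. Then put the tier of three round tins through the open mouth into the bay, standing on the work surface and fully home against the back wall, and let go. Leave the kettle, teapot, jug and spoon rest where they are.

Things in the scene. Friction and masses are not known exactly. Their poses are not given: they have to be found in the camera images.
- bay: Low open-topped steel storage bay fixed on the work surface, no floor, no sill. Origin: middle of its mouth, on the surface; +x into the bay, +z up. Two side walls 50 mm high with inner faces at y = +65 and -65 mm run from x = 0 to 116 mm; back wall's inner face at x = 112 mm. Hinge post 103 mm high at y = -115 mm; slim rest post 75 mm high at x = -35, y = 108 mm
- bay_home (a point): where the tier's centre is when it stands home against the bay's back wall: x = 64, y = 0, z = 42 mm in the bay's frame (15 mm or so to either side in y is as good)
- guard_hinge (a point): point on the guard arm's hinge line, at x = -70, y = -115, z = 85 mm in the bay's frame (level with the middle of the pin handle along that line). The hinge line is the bay's x. A round steel weight 54 mm thick, about 0.75 kg (differs from run to run), sits 50 mm above the hinge line when the arm is shut and turns with it towards the bay's -y
- guard_handle (a point): middle of the arm's pin handle: level round steel pin 14 mm thick sticking out 54 mm from the beam towards the bay's -x, parallel to the hinge line and 200 mm from it, with a 20 mm end disc; it may turn between the fingers. The beam behind it is a 16 x 20 mm steel bar (nearest face 27 mm from this point). Shut, this point is at x = -70, y = 85, z = 85 mm in the bay's frame
- guard (a joint): guard arm angle, rad: 0 shut (level across the mouth), grows as the handle swings up and over towards the bay's -y. Falls shut at first (3 N at the handle), balances somewhere from 0.8 to 1.15, then falls open. Its stop, anywhere from 1.42 to 1.98, is to be felt; it gives 1 mm at the handle per 2 N. Beyond 1.2, opening over 1 rad/s is a drop; over 8 N at the handle against the stop is forcing
- tier_centre (a point): centre (42 mm up) of the tier: three round steel tins stacked and fixed together, 96 mm across, 84 mm high, about 0.5 kg, loose, upright on the work surface in front of the bay's mouth; z axis up
- tier_knob (a point): middle of the grip of the black upright knob on top of the tier: 24 mm across, from 84 to 120 mm above the tier's underside; this point 102 mm above the underside
- kettle: matte grey kettle, 156 mm across, 205 mm high, loose; origin at the middle of its underside. A bystander
- teapot: pear-shaped white teapot, 124 mm across, 140 mm high, loose; origin at the middle of its underside. A bystander
- jug: white ceramic jug with a steel flip cap, 104 mm across, 148 mm high, loose; origin at the middle of its underside. A bystander
- spoon_rest: flat green silicone spoon rest, 200 x 75 x 14 mm, loose; origin at the middle of its underside. A bystander
Things that resemble listed ones, but are neither listed nor needed, are in the scene too. Of the things that look like the part that bears tier_centre, the middle-sized one is meant.

How it is judged:
By the outcome, as a careful person would: the job done as asked, in the order asked, and still so for the second after the job is handed in, with the robot touching nothing.
It also fails if it takes over 72 s, if anything falls off the work surface, if the arm or the gripper's body presses on something with over 40 N, if the wrist force passes 120 N, or if a joint passes its speed limit or range.

### The arm

A 6-joint arm with a two-finger parallel gripper is mounted at the origin on the work surface. World frame = base frame: x ahead of the robot, y to its left, z up, the work surface at z = 0. Lengths are in mm, angles in rad, forces in N, time in s.
With the tool pointing down it reaches from about 275 to 750 mm from the base axis. Payload 10.2 kg.
Tool frame: the origin (TCP) lies midway between the tips of the shut fingers; the grasp point (between the pads) lies grasp_offset behind it (grasp_offset is the distance from the TCP to the grasp point, in mm); x points along the fingers, z is the direction in which the jaws open and shut, and the axes are right-handed (so a half turn about x gives the same grasp; the last joint's range is limited). The gripper opens to 85 mm and grips with 20 to 120 N. Pads are 22 mm wide; open, the fingers measure 114 mm over their backs; the gripper's body (76 mm by 85 mm) begins 54 mm behind the grasp point. The pads swing forward as they close: fully open they stand 13 mm farther back than shut.
Start: joints at [1.035, 0.313, 1.498, -0, 1.331, -0.223], TCP at [161.568, 499.527, 231.294] pointing down, gripper open.
Joint ranges: [-2.94, 2.94], [-0.97, 2.17], [0.19, 2.56], [-1.23, 4.37], [0.02, 3.11], [-2.88, 2.88]. Speed limits (rad/s): [2.39, 2.39, 3.01, 3.14, 3.14, 3.14].

### API

Orientations are given as a unit quaternion [w, x, y, z].
In Python, from rig import sense, capture, calibration, finish_job, grasp_offset gives the robot as it stands.
- The arm moves only by the shell command python3 -m jog 'ROWS' [FORCE]. ROWS is JSON, a list of rows, each an object with "linear": the shift along the tool's x, y, z scaled (see below), a list of three; "rotation": the turn, a rotation vector about the tool's x, y, z scaled (see below), a list of three; "grip": the finger opening in mm, from 0 to 85.4. A call has 1 to 20 rows; each row is the pose to reach, as a shift and turn from the pose measured when the call began, along the tool's axes at that moment; what a row does not reach only later rows make up. The controller multiplies each number of a shift by 0.3 m and each number of a turn by 0.5 rad. A row lasts 1/12 s, in which the tool goes at most 41.7 mm and 7.16 degrees, less where a joint would pass 70% of its speed; a pose out of reach is approached as far as the arm can. A call with a number of a shift or a turn outside -1 to 1 is refused whole. A call with a gripper value outside its range is refused whole. The fingers move at their own pace and stop on an object; FORCE is the grip in N (left out, the last holds). Time passes only in rows, so rows that repeat a pose let the fingers close. It gives the time, the measured TCP pose, the force and the opening at its end, in the units of the state.
- sense(): the state, without advancing time (a new reading comes with each control period).
- capture(name): name is "side" or "top"; returns (picture, depth): 480x640x3 uint8, red, green, blue; 480x640 float32, mm along the optical axis (not along the pixel's ray), 0 where there is no reading.
- calibration(name): a dict with "intrinsics" (3x3 intrinsics, pixels), "world_from_camera" (4x4, takes a point from camera to world coordinates). Camera axes: x right, y up, looking along -z (the intrinsics and any distortion apply to the point x, -y, -z); pixel columns grow to the right and rows downward; lengths in mm; the calibration is good to about 2 mm. A picture is of the moment at which its call begins. calibration takes no time and is no camera call.
- finish_job(): hands the job in, once; it reports no verdict.
The state is a dict: "time_s": time; "joints": joint angles; "dq": joint speeds; "tau": joint torques, N m; "eef_pos": TCP position; "ee_rot": TCP orientation; "force": force on the tool from outside, world axes, zero at the start; "wrist_torque": the same for the moment, N m; "grip_width": opening from 0.0 (shut) to 1.0 (fully open).
Only numpy, scipy, OpenCV 4.12 (cv2) and the standard library are available. Lean on these libraries where they do the work, as an engineer would, in place of code of your own. Each camera call takes 0.05 s, during which the arm holds its last target.

## Working session

There is one attempt and no reset: what is moved stays moved. The work goes in short steps, Python scripts to look and compute and a shell command to move; the robot and the scene stay as the last step left them, time stands still between calls to the robot, and variables do not carry over. Pictures are saved under pics/ and viewed, and the job is handed in when it is done.

```bash
mkdir -p pics; ls; cat > h.py <<'E'
import numpy as np, cv2
from rig import sense, capture, calibration, finish_job, grasp_offset
def snap(n,tag):
    p,d=capture(n); cv2.imwrite(f'pics/{tag}.png',cv2.cvtColor(p,cv2.COLOR_RGB2BGR)); np.save(f'pics/{tag}.npy',d); return p,d
def px(n,d,u,v,r=1):
    c=calibration(n);K=np.array(c['intrinsics']);T=np.array(c['world_from_camera'])
    w=d[v-r:v+r+1,u-r:u+r+1];w=w[w>0]
    if len(w)==0:return None
    z=np.median(w);p=np.array([(u-K[0,2])/K[0,0]*z,-(v-K[1,2])/K[1,1]*z,-z,1]);return (T@p)[:3]
E
python3 - <<'E'
from h import *
for n in('side','top'):
    snap(n,n+'0');c=calibration(n);print({k:np.round(v,3).tolist() if not isinstance(v,str) else v for k,v in c.items()})
print(grasp_offset if not callable(grasp_offset) else grasp_offset(),sense())
E
```

```text
pics
{'intrinsics': [[499.616, 0.0, 319.926], [0.0, 499.616, 236.976], [0.0, 0.0, 1.0]], 'world_from_camera': [[0.677, 0.383, -0.629, -240.725], [-0.736, 0.327, -0.593, -709.733], [-0.022, 0.864, 0.503, 681.587], [0.0, 0.0, 0.0, 1.0]]}
{'intrinsics': [[575.06, 0.0, 318.538], [0.0, 575.06, 241.44], [0.0, 0.0, 1.0]], 'world_from_camera': [[-0.021, 0.989, -0.148, 293.131], [-1.0, -0.024, -0.017, 3.561], [-0.021, 0.147, 0.989, 1441.437], [0.0, 0.0, 0.0, 1.0]]}
18.700000000000003 {'time_s': 0.1, 'joints': array([ 1.03460751e+00,  3.13395541e-01,  1.49836290e+00,  3.27085143e-06,
        1.33098175e+00, -2.23389191e-01]), 'dq': array([-1.78523068e-03, -7.04394470e-04, -2.25622599e-03, -1.58629548e-03,
        4.76528624e-05,  2.12939366e-03]), 'tau': array([ 1.42937795e-03, -4.12897611e+01, -2.60138029e+01, -2.44955772e-04,
        3.10228708e-03,  1.89978874e-05]), 'eef_pos': array([161.44202126, 499.32404029, 230.7908614 ]), 'ee_rot': array([ 0.57140555, -0.4161745 ,  0.57215202,  0.4158564 ]), 'force': array([ 0.24158278, -0.33972773,  0.3649847 ]), 'wrist_torque': array([ 0.0305193 , -0.00822062, -0.01086309]), 'grip_width': 0.9999004346608402}
```

View pics/side0.png

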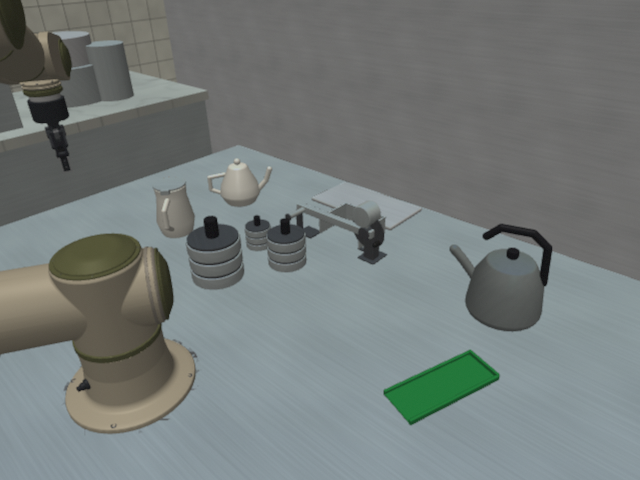

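View pics/top0.png

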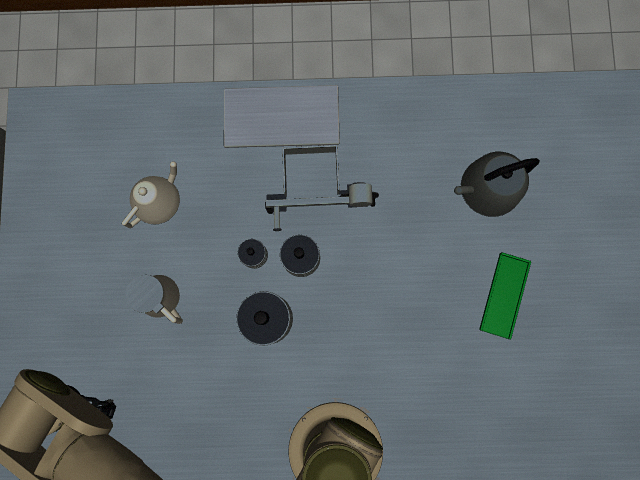

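```bash
python3 - <<'E'
from h import *
im=cv2.imread('pics/top0.png')[135:355,220:400];cv2.imwrite('pics/c1.png',cv2.resize(im,None,fx=2.7*1.0,fy=2.7,interpolation=cv2.INTER_CUBIC))
im=cv2.imread('pics/side0.png')[170:290,180:400];cv2.imwrite('pics/c2.png',cv2.resize(im,None,fx=3.6,fy=3.6,interpolation=cv2.INTER_CUBIC))
d=np.load('pics/top0.npy')
for u,v in[(299,252),(250,251),(261,317),(277,222),(277,228),(277,212),(300,202),(320,200),(270,204),(360,195),(288,170),(337,170),(312,150),(320,240),(312,170),(300,240),(300,268),(285,255),(315,255)]:print((u,v),np.round(px('top',d,u,v,0),1))
E
```

```text
(299, 252) [465.9  72.2 127. ]
(250, 251) [476.6 191.4  84.2]
(261, 317) [318.4 157.3 157.2]
(277, 222) [544.1 125.5  91.3]
(277, 228) [528.4 125.1  97.6]
(277, 212) [568.3 125.2  92.1]
(300, 202) [591.3  69.7  92.3]
(320, 200) [593.4  21.5  99.5]Traceback (most recent call last):
  File "<stdin>", line 5, in <module>
    return _wrapfunc(a, 'round', decimals=decimals, out=out)
    return _wrapit(obj, method, *args, **kwds)
    result = getattr(arr, method)(*args, **kwds)
TypeError: unsupported operand type(s) for *: 'NoneType' and 'float'
```

View pics/c1.png

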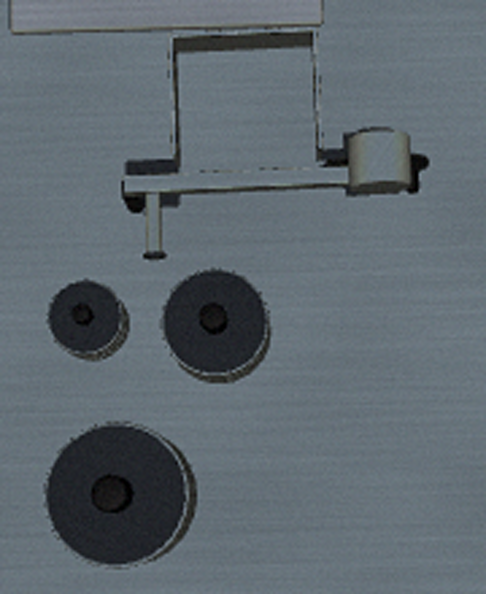

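View pics/c2.png

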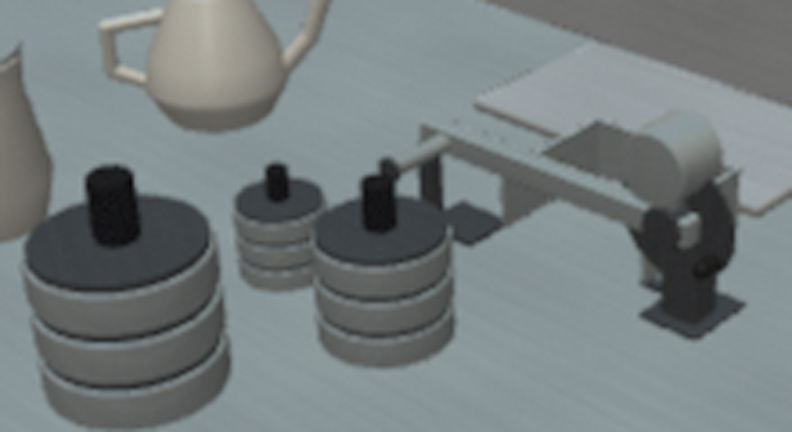

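```bash
cat >> h.py <<'E'
def ray(n,u,v,z):
    c=calibration(n);K=np.array(c['intrinsics']);T=np.array(c['world_from_camera'])
    d=T[:3,:3]@np.array([(u-K[0,2])/K[0,0],-(v-K[1,2])/K[1,1],-1]);o=T[:3,3];return o+d*(z-o[2])/d[2]
E
python3 - <<'E'
from h import *
def t(name,x,y,z):print('top',name,np.round(ray('top',x/2.7+220-.3,y/2.7+135-.3,z),1))
def s(name,x,y,z):print('side',name,np.round(ray('side',x/3.6+180-.35,y/3.6+170-.35,z),1))
t('disc end',154,256,88);t('pin/beam',152,193,85);t('pin mid',153,225,92)
t('beam L end front',124,192,95);t('beam R front',346,185,95);t('beamL back',124,175,95)
t('knob',213,316,120);t('tier top c',216,320.5,84);t('tier L',163,320,84);t('tier R',269,320,84)
t('LW back',176,46,50);t('LW front',179,165,50);t('RW back',314,34,50);t('RW front',320,158,50)
t('backwall L',176,37,50);t('backwall R',313,31,50)
s('disc',388,168,85);s('knob',377,183,120);s('tier c',382,230,84);s('pin beam',445,145,85)
t('weight L',350,160,150);t('weight R',411,160,150)
E
python3 - <<'E'
import cv2
im=cv2.imread('pics/top0.png')[138:240,262:385];cv2.imwrite('pics/c3.png',cv2.resize(im,None,fx=5.8,fy=5.8,interpolation=cv2.INTER_CUBIC))
E
```

```text
top disc end [526.4 126.6  88. ]
top pin/beam [584.1 128.1  85. ]
top pin mid [553.6 126.9  92. ]
top beam L end front [583.4 152.1  95. ]
top beam R front [584.8 -44.8  95. ]
top beamL back [598.9 151.9  95. ]
top knob [467.4  73.5 120. ]
top tier top c [468.1  72.8  84. ]
top tier L [469.7 119.6  84. ]
top tier R [467.5  26.1  84. ]
top LW back [730.3 107.6  50. ]
top LW front [617.2 106.2  50. ]
top RW back [738.4 -20.8  50. ]
top RW front [620.4 -23.3  50. ]
top backwall L [739.  107.5  50. ]
top backwall R [741.3 -19.9  50. ]
side disc [528.3 128.7  85. ]
side knob [463.7  69.8 120. ]
side tier c [464.8  69.1  84. ]
side pin beam [580.3 122.7  85. ]
top weight L [594.5 -46.8 150. ]
top weight R [593.2 -98.6 150. ]
```

View pics/c3.png

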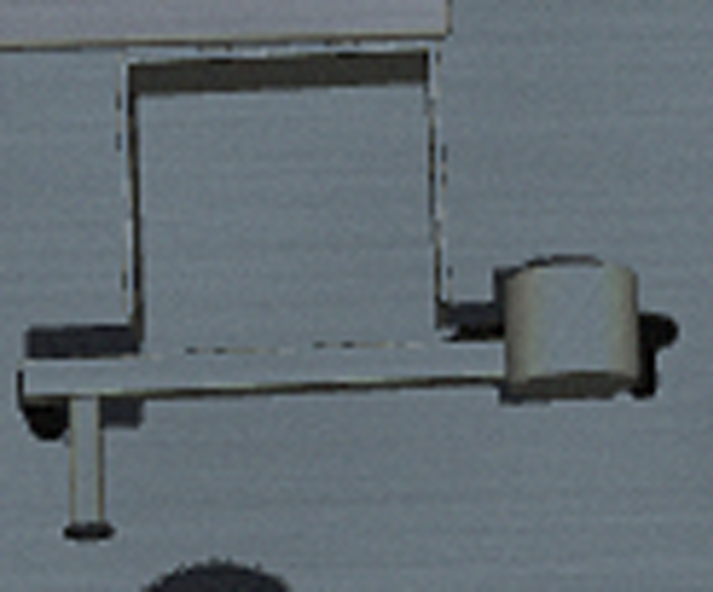

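```bash
cat >> h.py <<'E'
from scipy.spatial.transform import Rotation as R
def plan(target,yaxis=None):
    s=sense();q=s['ee_rot'];r=R.from_quat([q[1],q[2],q[3],q[0]]);M=r.as_matrix()
    d=M.T@(np.array(target)-s['eef_pos'])/300
    out=None
    if yaxis is not None:
        best=None
        for sg in(1,-1):
            z=np.array([*yaxis,0.])*sg/np.linalg.norm(yaxis);x=np.array([0,0,-1.]);G=np.c_[x,np.cross(z,x),z]
            rv=R.from_matrix(M.T@G).as_rotvec()
            print('rot option',np.round(rv/0.5,3), 'deg',np.round(np.degrees(rv),1))
    print('tool axes (cols x,y,z in world)\n',np.round(M,3),'\nlinear',np.round(d,4),'t',s['time_s'],'pos',np.round(s['eef_pos'],1),'F',np.round(s['force'],2))
E
python3 -c "
from h import *
plan([553,127,231],(-.015,1))"
```

```text
rot option [-0.656 -0.002 -0.001] deg [-18.8  -0.1  -0. ]
rot option [ 5.628e+00 -1.000e-03  3.000e-03] deg [ 1.612e+02 -0.000e+00  1.000e-01]
tool axes (cols x,y,z in world)
 [[-0.001 -0.951  0.308]
 [-0.001  0.308  0.951]
 [-1.     0.    -0.001]] 
linear [-2.0000e-04 -1.6238e+00 -7.7920e-01] t 0.1 pos [161.4 499.3 230.8] F [ 0.24 -0.34  0.36]
```

```bash
python3 -m jog '[{"linear":[0,-0.25,-0.12],"rotation":[-0.2,0,0],"grip":55},{"linear":[0,-0.8,-0.39],"rotation":[-0.656,0,0],"grip":55},{"linear":[0,-0.8,-0.39],"rotation":[-0.656,0,0],"grip":55},{"linear":[0,-0.8,-0.39],"rotation":[-0.656,0,0],"grip":55},{"linear":[0,-0.8,-0.39],"rotation":[-0.656,0,0],"grip":55},{"linear":[0,-0.8,-0.39],"rotation":[-0.656,0,0],"grip":55},{"linear":[0,-0.8,-0.39],"rotation":[-0.656,0,0],"grip":55},{"linear":[0,-0.8,-0.39],"rotation":[-0.656,0,0],"grip":55},{"linear":[0,-0.8,-0.39],"rotation":[-0.656,0,0],"grip":55}]' 25
python3 -c "
from h import *
plan([553,127,200],(-.015,1));print(sense()['joints'])"
```

```text
time_s: 0.85
eef_pos: [354.3, 313.4, 230.6]
ee_rot: [0.496, -0.503, 0.497, 0.503]
force: [0.2, 0.2, -0.2]
grip_width: 0.645
rot option [-0.005 -0.002 -0.003] deg [-0.1 -0.1 -0.1]
rot option [ 6.278e+00 -4.000e-03  4.000e-03] deg [ 1.799e+02 -1.000e-01  1.000e-01]
tool axes (cols x,y,z in world)
 [[-0.001 -1.    -0.013]
 [-0.001 -0.013  1.   ]
 [-1.     0.001 -0.001]] 
linear [ 0.1017 -0.6546 -0.6295] t 0.85 pos [354.3 313.4 230.6] F [ 0.19  0.2  -0.24]
[ 4.76030251e-01  1.99672676e-01  1.64648382e+00 -4.47865349e-04
  1.29719507e+00 -1.10723168e+00]
```

```bash
python3 -m jog '[{"linear":[0,-0.3,-0.3],"rotation":[0,0,0],"grip":55},{"linear":[0.03,-0.655,-0.63],"rotation":[0,0,0],"grip":55},{"linear":[0.1,-0.655,-0.63],"rotation":[0,0,0],"grip":55},{"linear":[0.1,-0.655,-0.63],"rotation":[0,0,0],"grip":55},{"linear":[0.1,-0.655,-0.63],"rotation":[0,0,0],"grip":55},{"linear":[0.1,-0.655,-0.63],"rotation":[0,0,0],"grip":55},{"linear":[0.1,-0.655,-0.63],"rotation":[0,0,0],"grip":55},{"linear":[0.1,-0.655,-0.63],"rotation":[0,0,0],"grip":55},{"linear":[0.1,-0.655,-0.63],"rotation":[0,0,0],"grip":55},{"linear":[0.1,-0.655,-0.63],"rotation":[0,0,0],"grip":55}]'
python3 -c "
from h import *
plan([553,127,66]);print(sense()['joints']); snap('side','s1');im=cv2.imread('pics/s1.png')[100:290,180:400];cv2.imwrite('pics/s1c.png',cv2.resize(im,None,fx=3,fy=3))"
```

```text
time_s: 1.68
eef_pos: [552.4, 128.3, 200.4]
ee_rot: [0.496, -0.503, 0.497, 0.504]
force: [0.1, 0.4, -0.5]
grip_width: 0.644
tool axes (cols x,y,z in world)
 [[-0.002 -1.    -0.014]
 [-0.001 -0.014  1.   ]
 [-1.     0.002 -0.001]] 
linear [ 0.4482 -0.0028 -0.004 ] t 1.6833 pos [552.4 128.3 200.4] F [ 0.11  0.44 -0.45]
[ 2.20241580e-02  4.30658895e-01  1.41218514e+00 -8.10855391e-04
  1.30075891e+00 -1.56267829e+00]
```

View pics/s1c.png

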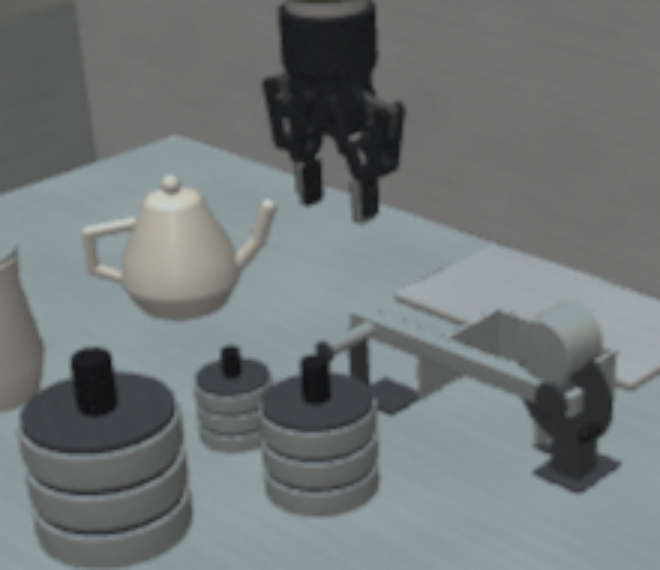

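```bash
python3 -m jog '[{"linear":[0.1,0,-0.004],"rotation":[0,0,0],"grip":55},{"linear":[0.2,0,-0.004],"rotation":[0,0,0],"grip":55},{"linear":[0.3,0,-0.004],"rotation":[0,0,0],"grip":55},{"linear":[0.38,0,-0.004],"rotation":[0,0,0],"grip":55},{"linear":[0.43,0,-0.004],"rotation":[0,0,0],"grip":55},{"linear":[0.445,0,-0.004],"rotation":[0,0,0],"grip":55},{"linear":[0.445,0,-0.004],"rotation":[0,0,0],"grip":55}]'
python3 -c "
from h import *
plan([553,127,66]); snap('side','s2');im=cv2.imread('pics/s2.png')[130:290,200:400];cv2.imwrite('pics/s2c.png',cv2.resize(im,None,fx=3.5,fy=3.5))
snap('top','t2');im=cv2.imread('pics/t2.png')[138:240,232:385];cv2.imwrite('pics/t2c.png',cv2.resize(im,None,fx=4,fy=4))"
```

```text
time_s: 2.32
eef_pos: [551.3, 128.1, 66.9]
ee_rot: [0.495, -0.503, 0.497, 0.504]
force: [-0.2, 0.3, -0.0]
grip_width: 0.643
tool axes (cols x,y,z in world)
 [[-0.003 -1.    -0.016]
 [-0.001 -0.016  1.   ]
 [-1.     0.003 -0.001]] 
linear [ 0.0029 -0.0055 -0.0037] t 2.3167 pos [551.3 128.1  66.9] F [-0.23  0.3  -0.03]
```

View pics/s2c.png

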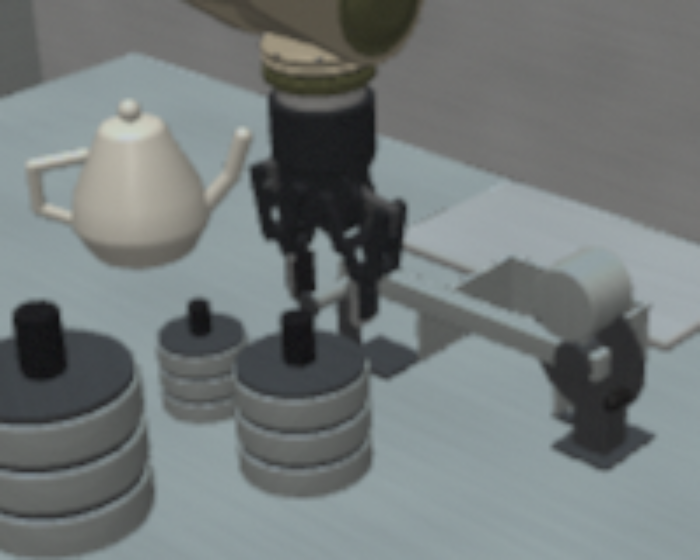

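View pics/t2c.png

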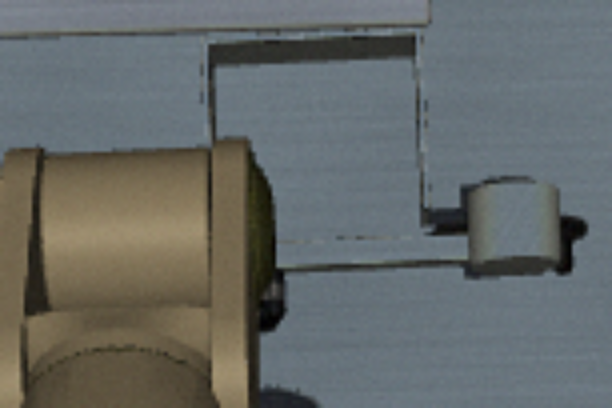

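```bash
python3 -m jog '[{"linear":[0.003,-0.004,-0.003],"rotation":[0,0,0],"grip":20},{"linear":[0.003,-0.004,-0.003],"rotation":[0,0,0],"grip":14},{"linear":[0.003,-0.004,-0.003],"rotation":[0,0,0],"grip":8},{"linear":[0.003,-0.004,-0.003],"rotation":[0,0,0],"grip":4},{"linear":[0.003,-0.004,-0.003],"rotation":[0,0,0],"grip":4},{"linear":[0.003,-0.004,-0.003],"rotation":[0,0,0],"grip":4},{"linear":[0.003,-0.004,-0.003],"rotation":[0,0,0],"grip":4},{"linear":[0.003,-0.004,-0.003],"rotation":[0,0,0],"grip":4}]' 30
python3 -c "
from h import *
plan([553,127,66]); print(sense()['grip_width']*85.4,sense()['wrist_torque'])"
```

```text
time_s: 3.08
eef_pos: [554.1, 127.4, 68.4]
ee_rot: [-0.497, 0.504, -0.496, -0.503]
force: [-1.2, 3.9, 6.4]
grip_width: 0.153
tool axes (cols x,y,z in world)
 [[ 0.002 -1.    -0.016]
 [-0.    -0.016  1.   ]
 [-1.    -0.002 -0.   ]] 
linear [ 0.0081  0.0037 -0.0012] t 3.0833 pos [554.1 127.4  68.4] F [-1.23  3.91  6.41]
13.101502709633333 [0.67857685 0.1634432  0.07941782]
```

```bash
python3 -m jog '[{"linear":[-0.027,0,-0.0005],"rotation":[0,0,0],"grip":4},{"linear":[-0.053,0,-0.002],"rotation":[0,0,0],"grip":4},{"linear":[-0.08,0,-0.005],"rotation":[0,0,0],"grip":4},{"linear":[-0.106,0,-0.0085],"rotation":[0,0,0],"grip":4},{"linear":[-0.132,0,-0.013],"rotation":[0,0,0],"grip":4},{"linear":[-0.1585,0,-0.019],"rotation":[0,0,0],"grip":4},{"linear":[-0.184,0,-0.026],"rotation":[0,0,0],"grip":4},{"linear":[-0.21,0,-0.034],"rotation":[0,0,0],"grip":4},{"linear":[-0.235,0,-0.043],"rotation":[0,0,0],"grip":4},{"linear":[-0.26,0,-0.053],"rotation":[0,0,0],"grip":4}]'
python3 -c "
from h import *
plan([553,127,66]); print(sense()['grip_width']*85.4,sense()['wrist_torque']); snap('side','s3');im=cv2.imread('pics/s3.png')[90:290,200:400];cv2.imwrite('pics/s3c.png',cv2.resize(im,None,fx=3,fy=3))"
```

```text
time_s: 3.92
eef_pos: [554.3, 112.1, 147.6]
ee_rot: [-0.497, 0.504, -0.495, -0.504]
force: [2.6, 8.0, -0.8]
grip_width: 0.15
tool axes (cols x,y,z in world)
 [[ 0.003 -1.    -0.016]
 [ 0.002 -0.016  1.   ]
 [-1.    -0.003  0.002]] 
linear [0.2722 0.0045 0.0492] t 3.9167 pos [554.3 112.1 147.6] F [ 2.56  8.   -0.82]
12.80493213679147 [ 1.39209043 -0.3628974   0.0581993 ]
```

View pics/s3c.png

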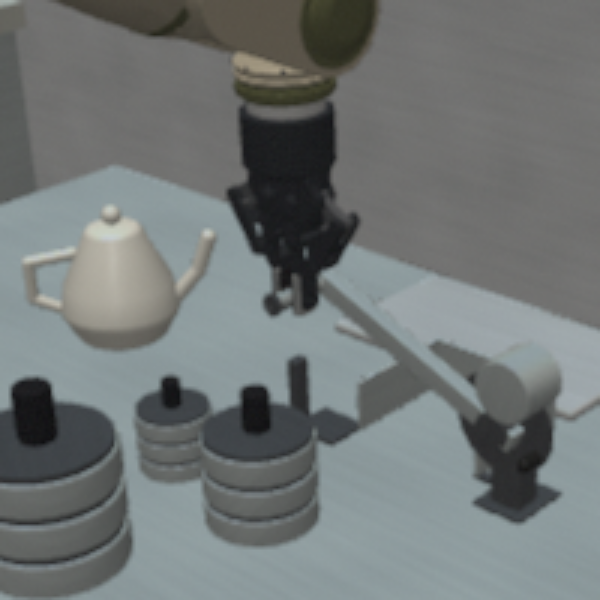

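```bash
python3 -m jog '[{"linear":[-0.024,0,-0.007],"rotation":[0,0,0],"grip":4},{"linear":[-0.048,0,-0.018],"rotation":[0,0,0],"grip":4},{"linear":[-0.071,0,-0.031],"rotation":[0,0,0],"grip":4},{"linear":[-0.094,0,-0.045],"rotation":[0,0,0],"grip":4},{"linear":[-0.116,0,-0.059],"rotation":[0,0,0],"grip":4},{"linear":[-0.138,0,-0.075],"rotation":[0,0,0],"grip":4},{"linear":[-0.159,0,-0.092],"rotation":[0,0,0],"grip":4},{"linear":[-0.179,0,-0.109],"rotation":[0,0,0],"grip":4},{"linear":[-0.199,0,-0.127],"rotation":[0,0,0],"grip":4},{"linear":[-0.2175,0,-0.146],"rotation":[0,0,0],"grip":4},{"linear":[-0.2175,0,-0.146],"rotation":[0,0,0],"grip":4}]'
python3 -c "
from h import *
plan([553,127,66]); print(sense()['grip_width']*85.4,sense()['wrist_torque'])"
```

```text
time_s: 4.88
eef_pos: [555.3, 67.6, 216.3]
ee_rot: [-0.498, 0.505, -0.494, -0.503]
force: [2.6, 6.7, 5.1]
grip_width: 0.15
tool axes (cols x,y,z in world)
 [[ 0.006 -1.    -0.015]
 [ 0.002 -0.015  1.   ]
 [-1.    -0.006  0.002]] 
linear [0.5013 0.0075 0.1969] t 4.8833 pos [555.3  67.6 216.3] F [2.6  6.69 5.11]
12.797324001601039 [ 1.32697664 -0.36764642  0.03869893]
```

```bash
python3 -m jog '[{"linear":[-0.0195,0,-0.018],"rotation":[0,0,0],"grip":4},{"linear":[-0.037,0,-0.038],"rotation":[0,0,0],"grip":4},{"linear":[-0.054,0,-0.059],"rotation":[0,0,0],"grip":4},{"linear":[-0.069,0,-0.081],"rotation":[0,0,0],"grip":4},{"linear":[-0.083,0,-0.103],"rotation":[0,0,0],"grip":4},{"linear":[-0.096,0,-0.1265],"rotation":[0,0,0],"grip":4},{"linear":[-0.109,0,-0.151],"rotation":[0,0,0],"grip":4},{"linear":[-0.12,0,-0.175],"rotation":[0,0,0],"grip":4},{"linear":[-0.12,0,-0.175],"rotation":[0,0,0],"grip":4}]'
python3 -c "
from h import *
plan([553,127,66]); print(sense()['grip_width']*85.4,sense()['wrist_torque']); snap('side','s4');im=cv2.imread('pics/s4.png')[40:290,200:450];cv2.imwrite('pics/s4c.png',cv2.resize(im,None,fx=2.4,fy=2.4))"
```

```text
time_s: 5.63
eef_pos: [556.3, 14.4, 254.1]
ee_rot: [-0.499, 0.505, -0.493, -0.502]
force: [2.1, 4.0, 7.9]
grip_width: 0.151
tool axes (cols x,y,z in world)
 [[ 0.009 -1.    -0.015]
 [ 0.003 -0.015  1.   ]
 [-1.    -0.009  0.002]] 
linear [0.6279 0.0111 0.3739] t 5.6333 pos [556.3  14.4 254.1] F [2.08 3.96 7.86]
12.923913532676178 [ 0.74323715 -0.40541787  0.06584522]
```

View pics/s4c.png

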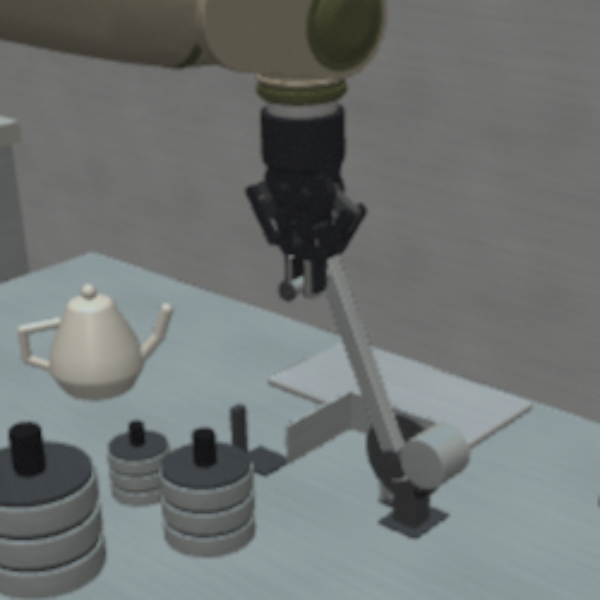

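```bash
python3 - <<'E'
import numpy as np
from scipy.optimize import least_squares
P=np.array([(127.4,68.4),(112.1,147.6),(67.6,216.3),(14.4,254.1)])
r=least_squares(lambda c:np.hypot(P[:,0]-c[0],P[:,1]-c[1])-200,[-72,68]);c=r.x;print(c,r.fun)
r2=least_squares(lambda c:np.hypot(P[:,0]-c[0],P[:,1]-c[1])-c[2],[-72,68,200]);print(r2.x,r2.fun)
th=np.arctan2(254.1-c[1],14.4-c[0]);print(th)
for k in range(1,50):
    t=th+k*.02
    if k%2==0 or t>1.35:print(round(t,3),np.round([-(200*np.sin(t)-254.1+c[1])/300,(200*np.cos(t)-14.4+c[0])/300],4))
E
```

```text
[-73.04167366  73.9582485 ] [ 0.51872398 -0.75003917  0.1031099   0.24259518]
[-77.80846442  71.07913026 205.10350379] [ 0.12244877 -0.35812933  0.40251201 -0.16683145]
1.1188928918834637
1.159 [-0.0104 -0.0246]
1.199 [-0.0206 -0.0492]
1.239 [-0.0298 -0.0742]
1.279 [-0.038  -0.0996]
1.319 [-0.0452 -0.1253]
1.359 [-0.0513 -0.1513]
1.379 [-0.054  -0.1643]
1.399 [-0.0564 -0.1774]
1.419 [-0.0585 -0.1906]
1.439 [-0.0604 -0.2038]
1.459 [-0.062 -0.217]
1.479 [-0.0634 -0.2303]
1.499 [-0.0645 -0.2436]
1.519 [-0.0653 -0.2569]
1.539 [-0.0659 -0.2702]
1.559 [-0.0661 -0.2835]
1.579 [-0.0662 -0.2969]
1.599 [-0.0659 -0.3102]
1.619 [-0.0654 -0.3235]
1.639 [-0.0646 -0.3368]
1.659 [-0.0636 -0.3501]
1.679 [-0.0623 -0.3634]
1.699 [-0.0607 -0.3766]
1.719 [-0.0589 -0.3898]
1.739 [-0.0568 -0.403 ]
1.759 [-0.0544 -0.4161]
1.779 [-0.0518 -0.4292]
1.799 [-0.0489 -0.4422]
1.819 [-0.0458 -0.4552]
1.839 [-0.0424 -0.4681]
1.859 [-0.0387 -0.4809]
1.879 [-0.0348 -0.4936]
1.899 [-0.0306 -0.5063]
1.919 [-0.0262 -0.5189]
1.939 [-0.0215 -0.5314]
1.959 [-0.0166 -0.5438]
1.979 [-0.0114 -0.556 ]
1.999 [-0.006  -0.5682]
2.019 [-4.000e-04 -5.803e-01]
2.039 [ 0.0055 -0.5923]
2.059 [ 0.0117 -0.6041]
2.079 [ 0.018  -0.6158]
2.099 [ 0.0246 -0.6274]
```

```bash
python3 -m jog '[{"linear":[-0.007,0,-0.012],"rotation":[0,0,0],"grip":4},{"linear":[-0.0135,0,-0.0246],"rotation":[0,0,0],"grip":4},{"linear":[-0.019,0,-0.037],"rotation":[0,0,0],"grip":4},{"linear":[-0.0235,0,-0.0492],"rotation":[0,0,0],"grip":4},{"linear":[-0.0285,0,-0.062],"rotation":[0,0,0],"grip":4},{"linear":[-0.033,0,-0.0742],"rotation":[0,0,0],"grip":4},{"linear":[-0.037,0,-0.087],"rotation":[0,0,0],"grip":4},{"linear":[-0.041,0,-0.0996],"rotation":[0,0,0],"grip":4},{"linear":[-0.045,0,-0.112],"rotation":[0,0,0],"grip":4},{"linear":[-0.048,0,-0.1253],"rotation":[0,0,0],"grip":4},{"linear":[-0.051,0,-0.138],"rotation":[0,0,0],"grip":4},{"linear":[-0.0535,0,-0.148],"rotation":[0,0,0],"grip":4},{"linear":[-0.0535,0,-0.148],"rotation":[0,0,0],"grip":4},{"linear":[-0.0535,0,-0.148],"rotation":[0,0,0],"grip":4}]'
python3 -c "
from h import *
plan([553,127,66]); print(sense()['grip_width']*85.4,sense()['wrist_torque']); s=sense()['eef_pos'];print(np.arctan2(s[2]-74,s[1]+73),np.hypot(s[2]-74,s[1]+73))"
```

```text
time_s: 6.85
eef_pos: [557.0, -29.8, 270.3]
ee_rot: [-0.499, 0.505, -0.493, -0.502]
force: [4.4, 0.4, 4.0]
grip_width: 0.148
tool axes (cols x,y,z in world)
 [[ 0.01  -1.    -0.015]
 [ 0.002 -0.015  1.   ]
 [-1.    -0.01   0.002]] 
linear [0.6821 0.0122 0.5211] t 6.85 pos [557.  -29.8 270.3] F [4.37 0.45 4.04]
12.651202505728406 [ 0.26232323 -0.75950959  0.02733631]
1.3539457995431063 200.99298282875375
```

```bash
cat > chk.py <<'E'
import sys
from h import *
s=sense();p=s['eef_pos'];t=np.arctan2(p[2]-74,p[1]+73);F=s['force']
ft=-np.sin(t)*F[1]+np.cos(t)*F[2];fr=np.cos(t)*F[1]+np.sin(t)*F[2]
print('t %.2f th %.3f y %.1f z %.1f ft %.2f fr %.2f Fx %.2f'%(s['time_s'],t,p[1],p[2],ft,fr,F[0]))
sys.exit(1 if ft<float(sys.argv[1]) else 0)
E
C="python3 chk.py -1.5"
python3 -m jog '[{"linear":[-0.0005,0,-0.0035],"rotation":[0,0,0],"grip":4},{"linear":[-0.001,0,-0.007],"rotation":[0,0,0],"grip":4},{"linear":[-0.001,0,-0.007],"rotation":[0,0,0],"grip":4}]' >/dev/null; $C &&
python3 -m jog '[{"linear":[-0.0005,0,-0.0035],"rotation":[0,0,0],"grip":4},{"linear":[-0.001,0,-0.007],"rotation":[0,0,0],"grip":4},{"linear":[-0.001,0,-0.007],"rotation":[0,0,0],"grip":4}]' >/dev/null; $C &&
python3 -m jog '[{"linear":[-0.0005,0,-0.0035],"rotation":[0,0,0],"grip":4},{"linear":[-0.001,0,-0.007],"rotation":[0,0,0],"grip":4},{"linear":[-0.001,0,-0.007],"rotation":[0,0,0],"grip":4}]' >/dev/null; $C
```

```text
t 7.10 th 1.365 y -31.9 z 270.7 ft -1.01 fr 3.36 Fx 4.86
t 7.35 th 1.376 y -34.2 z 271.1 ft 0.34 fr 3.03 Fx 4.17
t 7.60 th 1.388 y -36.4 z 271.5 ft -0.37 fr 4.03 Fx 3.10
```

```bash
C="python3 chk.py -2.0"
python3 -m jog '[{"linear":[-0.0005,0,-0.0035],"rotation":[0,0,0],"grip":4},{"linear":[-0.001,0,-0.007],"rotation":[0,0,0],"grip":4},{"linear":[-0.001,0,-0.007],"rotation":[0,0,0],"grip":4}]' >/dev/null; $C &&
python3 -m jog '[{"linear":[-0.0005,0,-0.0035],"rotation":[0,0,0],"grip":4},{"linear":[-0.001,0,-0.007],"rotation":[0,0,0],"grip":4},{"linear":[-0.001,0,-0.007],"rotation":[0,0,0],"grip":4}]' >/dev/null && $C &&
python3 -m jog '[{"linear":[-0.0005,0,-0.0035],"rotation":[0,0,0],"grip":4},{"linear":[-0.001,0,-0.007],"rotation":[0,0,0],"grip":4},{"linear":[-0.001,0,-0.007],"rotation":[0,0,0],"grip":4}]' >/dev/null && $C &&
python3 -m jog '[{"linear":[-0.0005,0,-0.0035],"rotation":[0,0,0],"grip":4},{"linear":[-0.001,0,-0.007],"rotation":[0,0,0],"grip":4},{"linear":[-0.001,0,-0.007],"rotation":[0,0,0],"grip":4}]' >/dev/null && $C &&
python3 -m jog '[{"linear":[-0.0003,0,-0.0035],"rotation":[0,0,0],"grip":4},{"linear":[-0.0007,0,-0.007],"rotation":[0,0,0],"grip":4},{"linear":[-0.0007,0,-0.007],"rotation":[0,0,0],"grip":4}]' >/dev/null && $C &&
python3 -m jog '[{"linear":[-0.0003,0,-0.0035],"rotation":[0,0,0],"grip":4},{"linear":[-0.0007,0,-0.007],"rotation":[0,0,0],"grip":4},{"linear":[-0.0007,0,-0.007],"rotation":[0,0,0],"grip":4}]' >/dev/null && $C &&
python3 -m jog '[{"linear":[-0.0002,0,-0.0035],"rotation":[0,0,0],"grip":4},{"linear":[-0.0005,0,-0.007],"rotation":[0,0,0],"grip":4},{"linear":[-0.0005,0,-0.007],"rotation":[0,0,0],"grip":4}]' >/dev/null && $C &&
python3 -m jog '[{"linear":[-0.0002,0,-0.0035],"rotation":[0,0,0],"grip":4},{"linear":[-0.0005,0,-0.007],"rotation":[0,0,0],"grip":4},{"linear":[-0.0005,0,-0.007],"rotation":[0,0,0],"grip":4}]' >/dev/null && $C
```

```text
t 7.85 th 1.400 y -38.8 z 271.8 ft 0.64 fr 3.36 Fx 3.84
t 8.10 th 1.411 y -41.1 z 272.1 ft -0.45 fr 3.89 Fx 4.07
t 8.35 th 1.423 y -43.5 z 272.3 ft 0.37 fr 2.73 Fx 5.35
t 8.60 th 1.435 y -45.8 z 272.7 ft 0.32 fr 3.00 Fx 4.09
t 8.85 th 1.446 y -48.2 z 272.8 ft 0.86 fr 2.47 Fx 4.21
t 9.10 th 1.458 y -50.5 z 273.1 ft 0.19 fr 3.11 Fx 4.78
t 9.35 th 1.470 y -52.8 z 273.1 ft 0.25 fr 1.69 Fx 4.78
t 9.60 th 1.482 y -55.2 z 273.4 ft -0.18 fr 3.65 Fx 4.10
```

```bash
C="python3 chk.py -2.0"
python3 -m jog '[{"linear":[-0.0002,0,-0.0035],"rotation":[0,0,0],"grip":4},{"linear":[-0.0004,0,-0.007],"rotation":[0,0,0],"grip":4},{"linear":[-0.0004,0,-0.007],"rotation":[0,0,0],"grip":4}]' >/dev/null; $C &&
python3 -m jog '[{"linear":[-0.0002,0,-0.0035],"rotation":[0,0,0],"grip":4},{"linear":[-0.0003,0,-0.007],"rotation":[0,0,0],"grip":4},{"linear":[-0.0003,0,-0.007],"rotation":[0,0,0],"grip":4}]' >/dev/null && $C &&
python3 -m jog '[{"linear":[-0.0001,0,-0.0035],"rotation":[0,0,0],"grip":4},{"linear":[-0.0003,0,-0.007],"rotation":[0,0,0],"grip":4},{"linear":[-0.0003,0,-0.007],"rotation":[0,0,0],"grip":4}]' >/dev/null && $C &&
python3 -m jog '[{"linear":[-0.0001,0,-0.0035],"rotation":[0,0,0],"grip":4},{"linear":[-0.0002,0,-0.007],"rotation":[0,0,0],"grip":4},{"linear":[-0.0002,0,-0.007],"rotation":[0,0,0],"grip":4}]' >/dev/null && $C &&
python3 -m jog '[{"linear":[-0.0001,0,-0.0035],"rotation":[0,0,0],"grip":4},{"linear":[-0.0002,0,-0.007],"rotation":[0,0,0],"grip":4},{"linear":[-0.0002,0,-0.007],"rotation":[0,0,0],"grip":4}]' >/dev/null && $C &&
python3 -m jog '[{"linear":[0,0,-0.0035],"rotation":[0,0,0],"grip":4},{"linear":[0,0,-0.007],"rotation":[0,0,0],"grip":4},{"linear":[0,0,-0.007],"rotation":[0,0,0],"grip":4}]' >/dev/null && $C &&
python3 -m jog '[{"linear":[0,0,-0.0035],"rotation":[0,0,0],"grip":4},{"linear":[0,0,-0.007],"rotation":[0,0,0],"grip":4},{"linear":[0,0,-0.007],"rotation":[0,0,0],"grip":4}]' >/dev/null && $C &&
python3 -m jog '[{"linear":[0,0,-0.0035],"rotation":[0,0,0],"grip":4},{"linear":[0,0,-0.007],"rotation":[0,0,0],"grip":4},{"linear":[0,0,-0.007],"rotation":[0,0,0],"grip":4}]' >/dev/null && $C &&
python3 -m jog '[{"linear":[0,0,-0.0035],"rotation":[0,0,0],"grip":4},{"linear":[0.0002,0,-0.007],"rotation":[0,0,0],"grip":4},{"linear":[0.0002,0,-0.007],"rotation":[0,0,0],"grip":4}]' >/dev/null && $C &&
python3 -m jog '[{"linear":[0.0001,0,-0.0035],"rotation":[0,0,0],"grip":4},{"linear":[0.0003,0,-0.007],"rotation":[0,0,0],"grip":4},{"linear":[0.0003,0,-0.007],"rotation":[0,0,0],"grip":4}]' >/dev/null && $C
```

```text
t 9.85 th 1.494 y -57.6 z 273.4 ft 0.79 fr 2.89 Fx 5.40
t 10.10 th 1.505 y -59.9 z 273.6 ft 0.01 fr 4.72 Fx 5.58
t 10.35 th 1.517 y -62.3 z 273.5 ft 0.70 fr 2.93 Fx 5.10
t 10.60 th 1.529 y -64.7 z 273.6 ft -0.52 fr 3.13 Fx 5.64
t 10.85 th 1.541 y -67.0 z 273.6 ft 0.68 fr 2.94 Fx 5.42
t 11.10 th 1.552 y -69.3 z 273.6 ft 0.80 fr 3.83 Fx 5.23
t 11.35 th 1.564 y -71.6 z 273.4 ft 0.75 fr 2.07 Fx 5.21
t 11.60 th 1.575 y -73.9 z 273.5 ft 0.50 fr 3.71 Fx 5.05
t 11.85 th 1.587 y -76.3 z 273.3 ft 0.98 fr 2.49 Fx 5.17
t 12.10 th 1.599 y -78.6 z 273.2 ft 0.34 fr 3.78 Fx 5.15
```

```bash
C="python3 chk.py -2.0"
python3 -m jog '[{"linear":[0.0001,0,-0.0035],"rotation":[0,0,0],"grip":4},{"linear":[0.0003,0,-0.007],"rotation":[0,0,0],"grip":4},{"linear":[0.0003,0,-0.007],"rotation":[0,0,0],"grip":4}]' >/dev/null; $C &&
python3 -m jog '[{"linear":[0.0002,0,-0.0035],"rotation":[0,0,0],"grip":4},{"linear":[0.0003,0,-0.007],"rotation":[0,0,0],"grip":4},{"linear":[0.0003,0,-0.007],"rotation":[0,0,0],"grip":4}]' >/dev/null && $C &&
python3 -m jog '[{"linear":[0.0002,0,-0.0035],"rotation":[0,0,0],"grip":4},{"linear":[0.0004,0,-0.007],"rotation":[0,0,0],"grip":4},{"linear":[0.0004,0,-0.007],"rotation":[0,0,0],"grip":4}]' >/dev/null && $C &&
python3 -m jog '[{"linear":[0.0002,0,-0.0035],"rotation":[0,0,0],"grip":4},{"linear":[0.0005,0,-0.007],"rotation":[0,0,0],"grip":4},{"linear":[0.0005,0,-0.007],"rotation":[0,0,0],"grip":4}]' >/dev/null && $C &&
python3 -m jog '[{"linear":[0.0003,0,-0.0035],"rotation":[0,0,0],"grip":4},{"linear":[0.0006,0,-0.007],"rotation":[0,0,0],"grip":4},{"linear":[0.0006,0,-0.007],"rotation":[0,0,0],"grip":4}]' >/dev/null && $C &&
python3 -m jog '[{"linear":[0.0003,0,-0.0035],"rotation":[0,0,0],"grip":4},{"linear":[0.0007,0,-0.007],"rotation":[0,0,0],"grip":4},{"linear":[0.0007,0,-0.007],"rotation":[0,0,0],"grip":4}]' >/dev/null && $C &&
python3 -m jog '[{"linear":[0.0004,0,-0.0035],"rotation":[0,0,0],"grip":4},{"linear":[0.0008,0,-0.007],"rotation":[0,0,0],"grip":4},{"linear":[0.0008,0,-0.007],"rotation":[0,0,0],"grip":4}]' >/dev/null && $C &&
python3 -m jog '[{"linear":[0.0004,0,-0.0035],"rotation":[0,0,0],"grip":4},{"linear":[0.0009,0,-0.007],"rotation":[0,0,0],"grip":4},{"linear":[0.0009,0,-0.007],"rotation":[0,0,0],"grip":4}]' >/dev/null && $C &&
python3 -m jog '[{"linear":[0.0005,0,-0.0035],"rotation":[0,0,0],"grip":4},{"linear":[0.001,0,-0.007],"rotation":[0,0,0],"grip":4},{"linear":[0.001,0,-0.007],"rotation":[0,0,0],"grip":4}]' >/dev/null && $C &&
python3 -m jog '[{"linear":[0.0005,0,-0.0035],"rotation":[0,0,0],"grip":4},{"linear":[0.0011,0,-0.007],"rotation":[0,0,0],"grip":4},{"linear":[0.0011,0,-0.007],"rotation":[0,0,0],"grip":4}]' >/dev/null && $C
```

```text
t 12.35 th 1.611 y -81.0 z 272.9 ft 1.35 fr 1.74 Fx 5.85
t 12.60 th 1.623 y -83.3 z 272.8 ft 1.72 fr 3.75 Fx 4.66
t 12.85 th 1.635 y -85.7 z 272.5 ft 0.22 fr 2.40 Fx 6.29
t 13.10 th 1.647 y -88.1 z 272.3 ft 0.80 fr 2.59 Fx 5.02
t 13.35 th 1.659 y -90.5 z 272.0 ft 0.56 fr 2.11 Fx 6.33
t 13.60 th 1.671 y -92.9 z 271.8 ft 0.16 fr 2.81 Fx 4.96
t 13.85 th 1.683 y -95.3 z 271.3 ft 0.85 fr 1.92 Fx 5.80
t 14.10 th 1.695 y -97.7 z 271.1 ft 1.42 fr 3.33 Fx 5.07
t 14.35 th 1.708 y -100.1 z 270.6 ft 0.39 fr 3.51 Fx 5.89
t 14.60 th 1.720 y -102.6 z 270.2 ft 0.10 fr 3.84 Fx 5.30
```

```bash
C="python3 chk.py -1.8"
python3 -m jog '[{"linear":[0.0006,0,-0.0035],"rotation":[0,0,0],"grip":4},{"linear":[0.0011,0,-0.007],"rotation":[0,0,0],"grip":4},{"linear":[0.0011,0,-0.007],"rotation":[0,0,0],"grip":4}]' >/dev/null; $C &&
python3 -m jog '[{"linear":[0.0006,0,-0.0035],"rotation":[0,0,0],"grip":4},{"linear":[0.0012,0,-0.007],"rotation":[0,0,0],"grip":4},{"linear":[0.0012,0,-0.007],"rotation":[0,0,0],"grip":4}]' >/dev/null && $C &&
python3 -m jog '[{"linear":[0.0006,0,-0.0035],"rotation":[0,0,0],"grip":4},{"linear":[0.0013,0,-0.007],"rotation":[0,0,0],"grip":4},{"linear":[0.0013,0,-0.007],"rotation":[0,0,0],"grip":4}]' >/dev/null && $C &&
python3 -m jog '[{"linear":[0.0007,0,-0.0035],"rotation":[0,0,0],"grip":4},{"linear":[0.0014,0,-0.007],"rotation":[0,0,0],"grip":4},{"linear":[0.0014,0,-0.007],"rotation":[0,0,0],"grip":4}]' >/dev/null && $C &&
python3 -m jog '[{"linear":[0.0007,0,-0.0035],"rotation":[0,0,0],"grip":4},{"linear":[0.0015,0,-0.007],"rotation":[0,0,0],"grip":4},{"linear":[0.0015,0,-0.007],"rotation":[0,0,0],"grip":4}]' >/dev/null && $C &&
python3 -m jog '[{"linear":[0.0008,0,-0.0035],"rotation":[0,0,0],"grip":4},{"linear":[0.0016,0,-0.007],"rotation":[0,0,0],"grip":4},{"linear":[0.0016,0,-0.007],"rotation":[0,0,0],"grip":4}]' >/dev/null && $C &&
python3 -m jog '[{"linear":[0.0008,0,-0.0035],"rotation":[0,0,0],"grip":4},{"linear":[0.0017,0,-0.007],"rotation":[0,0,0],"grip":4},{"linear":[0.0017,0,-0.007],"rotation":[0,0,0],"grip":4}]' >/dev/null && $C &&
python3 -m jog '[{"linear":[0.0009,0,-0.0035],"rotation":[0,0,0],"grip":4},{"linear":[0.0018,0,-0.007],"rotation":[0,0,0],"grip":4},{"linear":[0.0018,0,-0.007],"rotation":[0,0,0],"grip":4}]' >/dev/null && $C &&
python3 -m jog '[{"linear":[0.0009,0,-0.0035],"rotation":[0,0,0],"grip":4},{"linear":[0.0019,0,-0.007],"rotation":[0,0,0],"grip":4},{"linear":[0.0019,0,-0.007],"rotation":[0,0,0],"grip":4}]' >/dev/null && $C &&
python3 -m jog '[{"linear":[0.001,0,-0.0035],"rotation":[0,0,0],"grip":4},{"linear":[0.002,0,-0.007],"rotation":[0,0,0],"grip":4},{"linear":[0.002,0,-0.007],"rotation":[0,0,0],"grip":4}]' >/dev/null && $C
```

```text
t 14.85 th 1.733 y -105.0 z 269.6 ft 1.42 fr 1.99 Fx 5.16
t 15.10 th 1.745 y -107.4 z 269.2 ft 1.26 fr 2.70 Fx 4.92
t 15.35 th 1.758 y -109.9 z 268.6 ft 1.15 fr 1.16 Fx 6.80
t 15.60 th 1.771 y -112.4 z 268.1 ft 0.64 fr 3.61 Fx 6.19
t 15.85 th 1.784 y -114.8 z 267.5 ft 0.80 fr 2.46 Fx 6.03
t 16.10 th 1.796 y -117.3 z 266.9 ft 1.71 fr 3.48 Fx 5.43
t 16.35 th 1.810 y -119.8 z 266.1 ft 1.58 fr 1.93 Fx 5.90
t 16.60 th 1.821 y -121.9 z 265.6 ft -1.48 fr 3.13 Fx 5.38
t 16.85 th 1.829 y -123.6 z 265.2 ft -4.13 fr 4.11 Fx 4.24
```

```bash
python3 -m jog '[{"linear":[-0.0005,0,0.004],"rotation":[0,0,0],"grip":4},{"linear":[-0.0005,0,0.004],"rotation":[0,0,0],"grip":4}]' >/dev/null; python3 chk.py -2; python3 chk.py -2; python3 -c "
from h import *
plan([0,0,0]); snap('side','s5');im=cv2.imread('pics/s5.png')[40:290,200:450];cv2.imwrite('pics/s5c.png',cv2.resize(im,None,fx=2.4,fy=2.4))"; python3 chk.py -2
```

```text
t 17.02 th 1.822 y -122.1 z 265.6 ft -2.40 fr 3.80 Fx 3.08
t 17.02 th 1.822 y -122.1 z 265.6 ft -2.40 fr 3.80 Fx 3.08
tool axes (cols x,y,z in world)
 [[ 0.01  -1.    -0.01 ]
 [-0.006 -0.01   1.   ]
 [-1.    -0.01  -0.006]] 
linear [0.8639 1.8674 0.43  ] t 17.0167 pos [ 558.8 -122.1  265.6] F [3.08 1.38 4.28]
t 17.07 th 1.823 y -122.3 z 265.5 ft -2.48 fr 4.26 Fx 3.87
```

View pics/s5c.png

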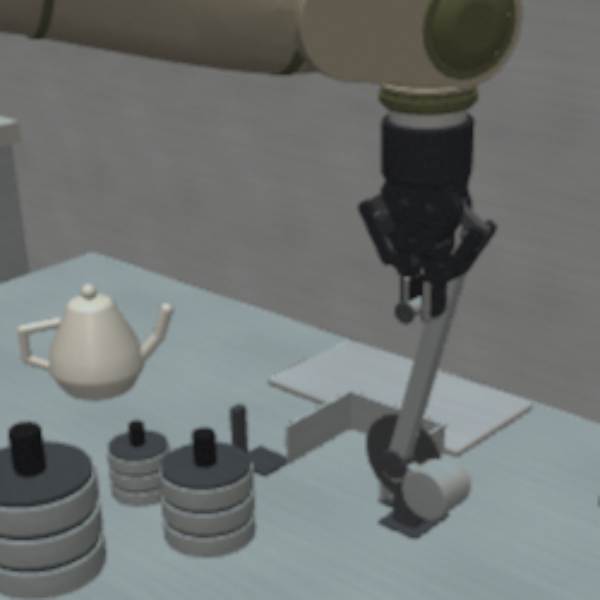

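```bash
python3 -m jog '[{"linear":[0,0,0.002],"rotation":[0,0,0],"grip":4},{"linear":[0,0,0.002],"rotation":[0,0,0],"grip":14},{"linear":[0,0,0.002],"rotation":[0,0,0],"grip":16},{"linear":[0,0,0.002],"rotation":[0,0,0],"grip":19},{"linear":[0,0,0.002],"rotation":[0,0,0],"grip":25},{"linear":[0,0,0.002],"rotation":[0,0,0],"grip":35},{"linear":[0,0,0.002],"rotation":[0,0,0],"grip":45},{"linear":[0,0,0.002],"rotation":[0,0,0],"grip":50},{"linear":[0,0,0.002],"rotation":[0,0,0],"grip":50}]'; python3 -c "
from h import *
plan([0,0,0]); snap('side','s6');im=cv2.imread('pics/s6.png')[90:260,330:450];cv2.imwrite('pics/s6c.png',cv2.resize(im,None,fx=3.5,fy=3.5))"; python3 chk.py -2
```

```text
time_s: 17.82
eef_pos: [558.7, -121.7, 265.5]
ee_rot: [-0.499, 0.506, -0.497, -0.498]
force: [-0.3, 1.0, 0.0]
grip_width: 0.588
tool axes (cols x,y,z in world)
 [[ 0.01  -1.    -0.009]
 [-0.006 -0.01   1.   ]
 [-1.    -0.01  -0.006]] 
linear [0.8641 1.8669 0.4282] t 17.8167 pos [ 558.7 -121.7  265.5] F [-0.29  1.03  0.01]
t 17.87 th 1.820 y -121.7 z 265.5 ft -0.34 fr -0.34 Fx 0.08
```

View pics/s6c.png

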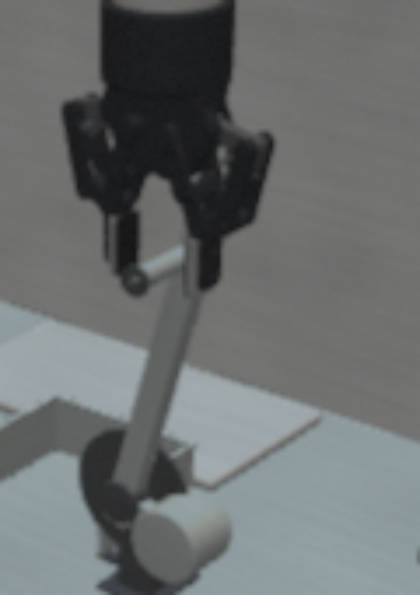

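```bash
python3 -m jog '[{"linear":[-0.07,0,0],"rotation":[0,0,0],"grip":50},{"linear":[-0.16,0,0],"rotation":[0,0,0],"grip":50},{"linear":[-0.22,0,0],"rotation":[0,0,0],"grip":50},{"linear":[-0.22,0.03,0.05],"rotation":[0,0,0],"grip":50},{"linear":[-0.2,0.15,0.2],"rotation":[0,0,0],"grip":50},{"linear":[-0.15,0.25,0.35],"rotation":[0,0,0],"grip":50},{"linear":[-0.1,0.31,0.5],"rotation":[0,0,0],"grip":50},{"linear":[0,0.31,0.64],"rotation":[0,0,0],"grip":50},{"linear":[0.1,0.31,0.64],"rotation":[0,0,0],"grip":50},{"linear":[0.2,0.31,0.64],"rotation":[0,0,0],"grip":50},{"linear":[0.2,0.31,0.64],"rotation":[0,0,0],"grip":50}]'; python3 -c "
from h import *
plan([467,72,100],(-.015,1)); snap('side','s7');im=cv2.imread('pics/s7.png')[40:290,180:450];cv2.imwrite('pics/s7c.png',cv2.resize(im,None,fx=2.4,fy=2.4));d=None"
```

```text
time_s: 18.78
eef_pos: [461.5, 71.1, 198.9]
ee_rot: [-0.496, 0.505, -0.498, -0.501]
force: [-0.2, 0.4, -1.1]
grip_width: 0.583
rot option [-0.006 -0.009  0.004] deg [-0.2 -0.3  0.1]
rot option [6.277e+00 6.000e-03 1.500e-02] deg [179.8   0.2   0.4]
tool axes (cols x,y,z in world)
 [[ 0.002 -1.    -0.012]
 [-0.005 -0.012  1.   ]
 [-1.    -0.002 -0.005]] 
linear [ 0.3298 -0.0177  0.0043] t 18.7833 pos [461.5  71.1 198.9] F [-0.2   0.37 -1.09]
```

View pics/s7c.png

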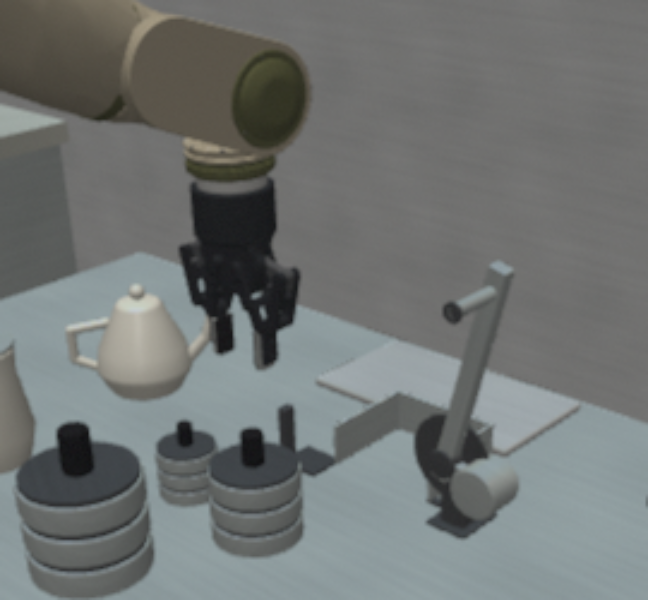

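```bash
python3 -m jog '[{"linear":[0.08,-0.015,0.002],"rotation":[-0.006,-0.009,0.004],"grip":50},{"linear":[0.18,-0.015,0.002],"rotation":[-0.006,-0.009,0.004],"grip":50},{"linear":[0.27,-0.015,0.002],"rotation":[-0.006,-0.009,0.004],"grip":50},{"linear":[0.33,-0.015,0.002],"rotation":[-0.006,-0.009,0.004],"grip":50},{"linear":[0.355,-0.015,0.002],"rotation":[-0.006,-0.009,0.004],"grip":50},{"linear":[0.366,-0.015,0.002],"rotation":[-0.006,-0.009,0.004],"grip":50},{"linear":[0.366,-0.015,0.002],"rotation":[-0.006,-0.009,0.004],"grip":50},{"linear":[0.366,-0.015,0.002],"rotation":[-0.006,-0.009,0.004],"grip":50}]'; python3 -c "
from h import *
plan([467,72,89],(-.015,1)); snap('side','s8');im=cv2.imread('pics/s8.png')[140:290,220:370];cv2.imwrite('pics/s8c.png',cv2.resize(im,None,fx=4,fy=4,interpolation=cv2.INTER_CUBIC));snap('top','t8');im=cv2.imread('pics/t8.png')[180:330,230:390];cv2.imwrite('pics/t8c.png',cv2.resize(im,None,fx=3.8,fy=3.8))"
```

```text
time_s: 19.5
eef_pos: [468.3, 69.9, 91.8]
ee_rot: [-0.497, 0.505, -0.496, -0.502]
force: [0.2, 0.1, 0.2]
grip_width: 0.587
rot option [-0.002 -0.002  0.006] deg [-0.1 -0.   0.2]
rot option [6.281e+00 1.000e-02 3.000e-03] deg [1.799e+02 3.000e-01 1.000e-01]
tool axes (cols x,y,z in world)
 [[ 0.003 -1.    -0.014]
 [-0.001 -0.014  1.   ]
 [-1.    -0.003 -0.001]] 
linear [0.0093 0.0043 0.007 ] t 19.5 pos [468.3  69.9  91.8] F [0.18 0.11 0.18]
```

View pics/s8c.png

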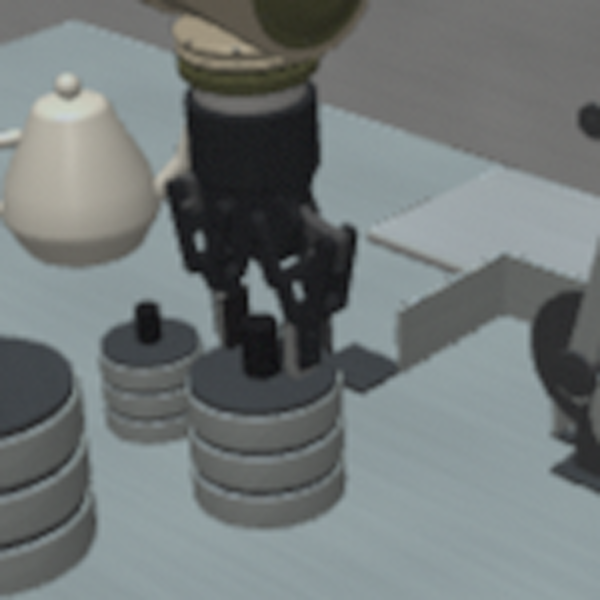

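View pics/t8c.png

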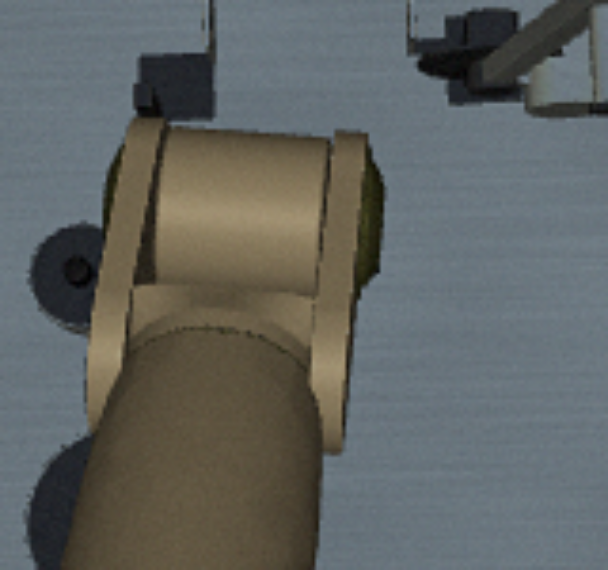

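```bash
python3 -m jog '[{"linear":[0.008,0.005,0.006],"rotation":[0,0,0],"grip":50},{"linear":[0.008,0.005,0.006],"rotation":[0,0,0],"grip":40},{"linear":[0.008,0.005,0.006],"rotation":[0,0,0],"grip":30},{"linear":[0.008,0.005,0.006],"rotation":[0,0,0],"grip":24},{"linear":[0.008,0.005,0.006],"rotation":[0,0,0],"grip":18},{"linear":[0.008,0.005,0.006],"rotation":[0,0,0],"grip":15},{"linear":[0.008,0.005,0.006],"rotation":[0,0,0],"grip":15},{"linear":[0.008,0.005,0.006],"rotation":[0,0,0],"grip":15}]' 50; python3 -c "
from h import *
plan([467,72,92]);s=sense();print(s['grip_width']*85.4,s['wrist_torque'])"
```

```text
time_s: 20.27
eef_pos: [466.5, 72.0, 89.2]
ee_rot: [-0.497, 0.504, -0.496, -0.503]
force: [0.0, 2.3, 0.3]
grip_width: 0.265
tool axes (cols x,y,z in world)
 [[ 0.003 -1.    -0.014]
 [-0.001 -0.014  1.   ]
 [-1.    -0.003 -0.001]] 
linear [-0.0094 -0.0018 -0.0001] t 20.2667 pos [466.5  72.   89.2] F [0.04 2.32 0.29]
22.637964267731384 [ 0.35350196  0.05531017 -0.00546862]
```

```bash
python3 -m jog '[{"linear":[-0.015,0,0],"rotation":[0,0,0],"grip":15},{"linear":[-0.03,0,0],"rotation":[0,0,0],"grip":15},{"linear":[-0.03,-0.02,-0.01],"rotation":[0,0,0],"grip":15},{"linear":[-0.03,-0.06,-0.04],"rotation":[0,0,0],"grip":15},{"linear":[-0.03,-0.11,-0.07],"rotation":[0,0,0],"grip":15},{"linear":[-0.03,-0.16,-0.1],"rotation":[0,0,0],"grip":15},{"linear":[-0.03,-0.22,-0.107],"rotation":[0,0,0],"grip":15},{"linear":[-0.03,-0.28,-0.107],"rotation":[0,0,0],"grip":15},{"linear":[-0.03,-0.32,-0.107],"rotation":[0,0,0],"grip":15},{"linear":[-0.03,-0.34,-0.107],"rotation":[0,0,0],"grip":15},{"linear":[-0.03,-0.34,-0.107],"rotation":[0,0,0],"grip":15}]'; python3 -c "
from h import *
plan([680,43,95]);s=sense();print(s['grip_width']*85.4,s['wrist_torque']);snap('side','s9');im=cv2.imread('pics/s9.png')[90:290,220:450];cv2.imwrite('pics/s9c.png',cv2.resize(im,None,fx=3,fy=3,interpolation=cv2.INTER_CUBIC))"
```

```text
time_s: 21.18
eef_pos: [569.7, 41.0, 98.1]
ee_rot: [-0.497, 0.504, -0.496, -0.503]
force: [-0.5, -0.9, -4.4]
grip_width: 0.265
tool axes (cols x,y,z in world)
 [[ 0.003 -1.    -0.014]
 [-0.001 -0.014  1.   ]
 [-1.    -0.003 -0.001]] 
linear [ 0.0116 -0.3678  0.0013] t 21.1833 pos [569.7  41.   98.1] F [-0.47 -0.88 -4.35]
22.600814256256395 [ 0.02661405 -0.01182225  0.06212394]
```

View pics/s9c.png

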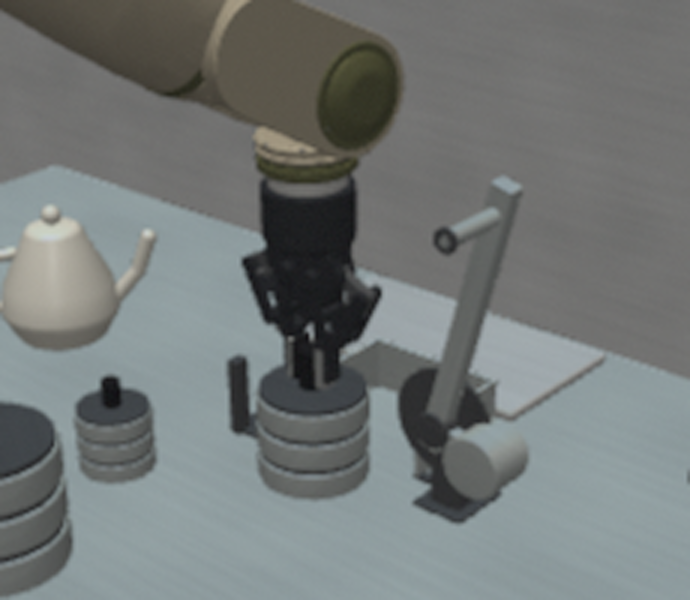

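```bash
python3 -m jog '[{"linear":[0,-0.03,0.002],"rotation":[0,0,0],"grip":15},{"linear":[0,-0.08,0.002],"rotation":[0,0,0],"grip":15},{"linear":[0,-0.13,0.002],"rotation":[0,0,0],"grip":15},{"linear":[0,-0.18,0.002],"rotation":[0,0,0],"grip":15},{"linear":[0,-0.23,0.002],"rotation":[0,0,0],"grip":15},{"linear":[0,-0.28,0.002],"rotation":[0,0,0],"grip":15},{"linear":[0,-0.32,0.002],"rotation":[0,0,0],"grip":15},{"linear":[0,-0.35,0.002],"rotation":[0,0,0],"grip":15},{"linear":[0,-0.365,0.002],"rotation":[0,0,0],"grip":15},{"linear":[0,-0.365,0.002],"rotation":[0,0,0],"grip":15},{"linear":[0,-0.365,0.002],"rotation":[0,0,0],"grip":15}]'; python3 -c "
from h import *
plan([680,43,89.5],(-.015,1));s=sense();print(s['grip_width']*85.4,s['wrist_torque']);snap('side','s10');im=cv2.imread('pics/s10.png')[90:290,240:470];cv2.imwrite('pics/s10c.png',cv2.resize(im,None,fx=3,fy=3,interpolation=cv2.INTER_CUBIC))"
```

```text
time_s: 22.15
eef_pos: [677.6, 43.4, 98.0]
ee_rot: [-0.497, 0.504, -0.496, -0.503]
force: [-0.2, 0.5, -4.2]
grip_width: 0.266
rot option [-0.001 -0.001  0.002] deg [-0.  -0.   0.1]
rot option [6.282e+00 3.000e-03 2.000e-03] deg [1.8e+02 1.0e-01 0.0e+00]
tool axes (cols x,y,z in world)
 [[ 0.001 -1.    -0.014]
 [-0.001 -0.014  1.   ]
 [-1.    -0.001 -0.001]] 
linear [ 0.0285 -0.0081 -0.0016] t 22.15 pos [677.6  43.4  98. ] F [-0.21  0.48 -4.19]
22.688500347602805 [ 0.00566836  0.07627725 -0.0069251 ]
```

View pics/s10c.png

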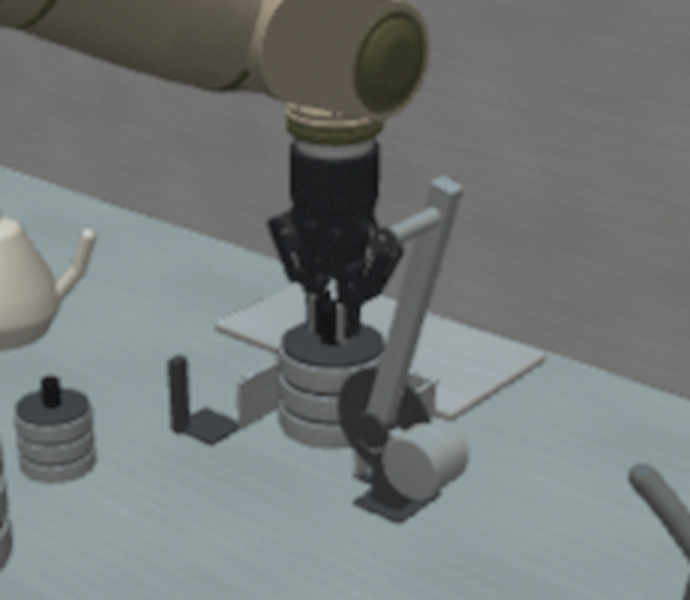

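```bash
python3 -m jog '[{"linear":[0.01,0,0],"rotation":[0,0,0],"grip":15},{"linear":[0.02,0,0],"rotation":[0,0,0],"grip":15},{"linear":[0.026,0,0],"rotation":[0,0,0],"grip":15},{"linear":[0.029,0,0],"rotation":[0,0,0],"grip":15},{"linear":[0.029,0,0],"rotation":[0,0,0],"grip":15},{"linear":[0.029,0,0],"rotation":[0,0,0],"grip":15}]'
python3 -m jog '[{"linear":[0,-0.007,0],"rotation":[0,0,0],"grip":15},{"linear":[0,-0.014,0],"rotation":[0,0,0],"grip":15},{"linear":[0,-0.02,0],"rotation":[0,0,0],"grip":15},{"linear":[0,-0.02,0],"rotation":[0,0,0],"grip":15}]'
```

```text
time_s: 22.7
eef_pos: [677.5, 43.4, 89.5]
ee_rot: [-0.497, 0.504, -0.496, -0.503]
force: [-0.1, 1.3, -3.8]
grip_width: 0.268
time_s: 23.03
eef_pos: [683.9, 43.4, 89.4]
ee_rot: [-0.497, 0.504, -0.496, -0.503]
force: [0.5, -0.2, -4.4]
grip_width: 0.266
```

```bash
python3 -m jog '[{"linear":[0.0025,0,0],"rotation":[0,0,0],"grip":15},{"linear":[0.0025,0,0],"rotation":[0,0,0],"grip":15}]' | grep -E 'pos|force'
python3 -m jog '[{"linear":[0,-0.006,0],"rotation":[0,0,0],"grip":15},{"linear":[0,-0.01,0],"rotation":[0,0,0],"grip":15},{"linear":[0,-0.01,0],"rotation":[0,0,0],"grip":15}]'| grep -E 'pos|force'
```

```text
eef_pos: [684.1, 43.6, 89.2]
force: [-1.2, 0.2, 1.0]
eef_pos: [687.3, 43.6, 89.2]
force: [0.3, 1.0, -1.1]
```

Standing now; advance gently to the back wall.

```bash
cat > cx.py <<'E'
import sys
from h import *
s=sense();print(np.round(s['eef_pos'],1),np.round(s['force'],1),s['time_s']);sys.exit(1 if s['force'][0]<-4 else 0)
E
python3 -m jog '[{"linear":[0,-0.004,0],"rotation":[0,0,0],"grip":15},{"linear":[0,-0.005,0],"rotation":[0,0,0],"grip":15},{"linear":[0,-0.005,0],"rotation":[0,0,0],"grip":15}]'>/dev/null; python3 cx.py &&
python3 -m jog '[{"linear":[0,-0.004,0],"rotation":[0,0,0],"grip":15},{"linear":[0,-0.005,0],"rotation":[0,0,0],"grip":15},{"linear":[0,-0.005,0],"rotation":[0,0,0],"grip":15}]'>/dev/null && python3 cx.py &&
python3 -m jog '[{"linear":[0,-0.004,0],"rotation":[0,0,0],"grip":15},{"linear":[0,-0.005,0],"rotation":[0,0,0],"grip":15},{"linear":[0,-0.005,0],"rotation":[0,0,0],"grip":15}]'>/dev/null && python3 cx.py &&
python3 -m jog '[{"linear":[0,-0.004,0],"rotation":[0,0,0],"grip":15},{"linear":[0,-0.005,0],"rotation":[0,0,0],"grip":15},{"linear":[0,-0.005,0],"rotation":[0,0,0],"grip":15}]'>/dev/null && python3 cx.py &&
python3 -m jog '[{"linear":[0,-0.004,0],"rotation":[0,0,0],"grip":15},{"linear":[0,-0.005,0],"rotation":[0,0,0],"grip":15},{"linear":[0,-0.005,0],"rotation":[0,0,0],"grip":15}]'>/dev/null && python3 cx.py
```

```text
[688.9  43.6  89.2] [-0.4 -0.2 -0.7] 23.7
[690.5  43.6  89.3] [-0.2  1.2 -1.6] 23.95
[691.5  43.7  89.3] [-4.8  0.4  2.8] 24.2
```

```bash
python3 -m jog '[{"linear":[0,0,0],"rotation":[0,0,0],"grip":24},{"linear":[0,0,0],"rotation":[0,0,0],"grip":27},{"linear":[0,0,0],"rotation":[0,0,0],"grip":32},{"linear":[0,0,0],"rotation":[0,0,0],"grip":40},{"linear":[0,0,0],"rotation":[0,0,0],"grip":50},{"linear":[0,0,0],"rotation":[0,0,0],"grip":50},{"linear":[0,0,0],"rotation":[0,0,0],"grip":50}]'
python3 -m jog '[{"linear":[-0.05,0,0],"rotation":[0,0,0],"grip":50},{"linear":[-0.13,0,0],"rotation":[0,0,0],"grip":50},{"linear":[-0.23,0,0],"rotation":[0,0,0],"grip":50},{"linear":[-0.3,0.05,0.05],"rotation":[0,0,0],"grip":50},{"linear":[-0.35,0.15,0.15],"rotation":[0,0,0],"grip":50},{"linear":[-0.35,0.25,0.25],"rotation":[0,0,0],"grip":50},{"linear":[-0.35,0.38,0.38],"rotation":[0,0,0],"grip":50},{"linear":[-0.35,0.5,0.5],"rotation":[0,0,0],"grip":50},{"linear":[-0.35,0.6,0.6],"rotation":[0,0,0],"grip":50},{"linear":[-0.35,0.7,0.7],"rotation":[0,0,0],"grip":50},{"linear":[-0.35,0.8,0.8],"rotation":[0,0,0],"grip":50},{"linear":[-0.35,0.8,0.8],"rotation":[0,0,0],"grip":50},{"linear":[-0.35,0.8,0.8],"rotation":[0,0,0],"grip":50}]'
python3 - <<'E'
from h import *
for n in('side','top'):snap(n,n+'E')
cv2.imwrite('pics/eT.png',cv2.resize(cv2.imread('pics/topE.png')[120:280,220:420],None,fx=3.6,fy=3.6,interpolation=cv2.INTER_CUBIC))
E
```

```text
time_s: 24.78
eef_pos: [691.6, 43.7, 89.4]
ee_rot: [-0.496, 0.504, -0.496, -0.503]
force: [-0.6, 0.5, 0.1]
grip_width: 0.586
time_s: 25.87
eef_pos: [444.5, 283.4, 194.5]
ee_rot: [-0.495, 0.505, -0.495, -0.505]
force: [0.2, 0.2, 0.1]
grip_width: 0.585
```

View pics/sideE.png

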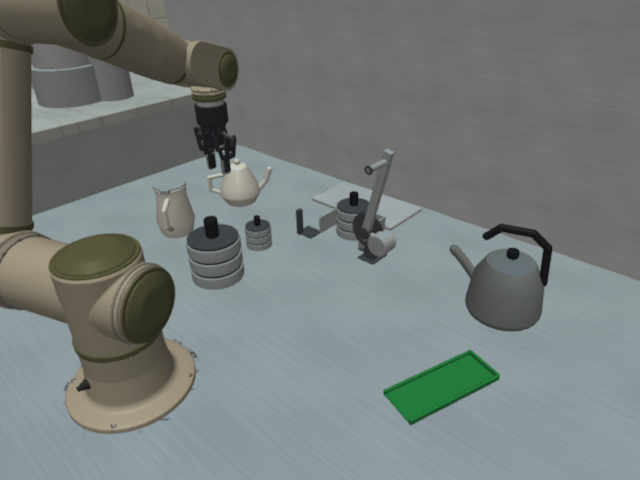

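View pics/eT.png

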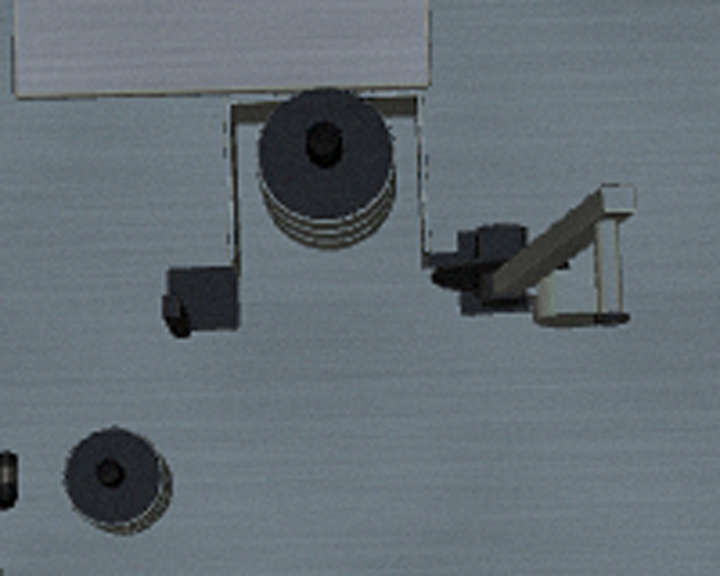

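```bash
python3 - <<'E'
from h import *
f=lambda x,y,z:np.round(ray('top',x/3.6+220-.35,y/3.6+120-.35,z),1)
print('lid',f(326,154,84),'knob',f(324,143,120),'lid back',f(326,88,84),'lid front',f(326,219,84),'wall L',f(232,106,50),'wall R',f(418,97,50))
print('handle end',f(611,318,275))
a=cv2.imread('pics/side0.png').astype(int);b=cv2.imread('pics/sideE.png').astype(int)
for n,(y0,y1,x0,x1) in dict(kettle=(220,330,445,555),spoon=(345,425,380,505),jug=(175,240,150,198),teapot=(155,210,240,275)).items():print(n,np.abs(a-b)[y0:y1,x0:x1].max(2).mean())
s=sense();print(s['time_s'],s['force'])
E
```

```text
lid [691.   43.6  84. ] knob [688.   43.7 120. ] lid back [737.4  42.8  84. ] lid front [645.8  44.5  84. ] wall L [737.3 109.5  50. ] wall R [740.2 -20.2  50. ]
handle end [ 533.6 -123.6  275. ]
kettle 2.992396694214876
spoon 3.3187
jug 3.2996794871794872
teapot 3.642077922077922
25.9667 [ 0.4084295  -0.29521165 -1.03595392]
```

```bash
python3 -c "
from h import *
print(finish_job())"
```

```text
the job is handed in; nothing more can be done
None
```

The guard arm is resting open on its stop and the middle-sized tier of tins is home in the bay. I handed the job in at about 26 s on the robot's clock. No check failed, but `finish_job` gives no verdict, so this rests on my own measurements.

- **Guard arm:** I gripped the pin handle, swung it past balance and eased it over in about 2 mm steps. I felt the stop at about 1.82 rad; the push along the handle's path peaked at about 4 N, and I put the total on the stop at about 6–7 N, under the 8 N limit. I backed off slightly before letting go. The arm stayed put on release, and the final pictures show it still open.
- **Tier:** I carried it by the knob through the mouth, set it down on the surface and slid it in until it met the back wall with about 5 N. After release the lid measures x = 691, y = 43.6 mm. Its back edge is at about 739 mm, which matches the wall at about 739 mm. The knob alone read x = 688, within the calibration's few millimetres.
- **Bystanders:** the kettle, teapot, jug and spoon rest look the same in the first and last side pictures; only image noise differs.
- **Robot at hand-in:** the gripper was raised clear with nothing in it. The force reading was within about 1 N of zero.

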